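# Show a flanged shaft to the inspection camera

## Task

Swing the clamp arm right aside to free the flanged shaft in the V-blocks, then pick the shaft up and hold it in the air in front of the inspection camera: the flange face square to the lens, centred on the line of sight and 100 mm from the glass. Finish while holding it there, still, in the gripper. Do not touch the camera or its stand with the robot or the shaft, and leave the bin, wrench, collar and can where they are.

Things in the scene. Friction and masses are not known exactly. Their poses are not given: they have to be found in the camera images.
- fixture: Fixed fixture: steel base plate 150 (x) x 170 (y) x 10 mm centred at y = -20 mm; two V-blocks 16 mm thick along x, at x = -45 and +45 mm, tops level with the shaft's axis. The shaft lies in them along x, axis 65 mm above the bench, flange at the +x end. The clamp's post (18 mm across) stands at x = 0, y = -65 mm. Origin: on the bench, under the middle between the V-blocks; z up.
- clamp_arm (a joint): Level steel arm, 14 mm wide, 81 to 89 mm above the bench, across over the shaft's middle, 2 mm clear of it. Turns about its upright post: 0 = along the fixture's +y; the value (rad) grows anticlockwise seen from above, towards the shaft end without flange, to a stop at 1.75 = fully aside. Turns easily (about 1 N at the pin), stays where left; starts at 0 to 0.25.
- clamp_pin (a point): Point on the axis of the clamp arm's black upright grip pin (12 mm diameter, 40 mm tall, its top 129 mm above the bench), 15 mm below its top. The pin is at the arm's free end, 90 mm from the pivot, beyond the shaft as seen from the post.
- clamp_pivot (a point): Point on the vertical axis about which the clamp arm turns, at the height of the arm's underside.
- shaft: Loose aluminium shaft, 140 mm long, about 0.3 kg: round body 28 mm in diameter from x = -70 to +60 mm; flange 56 mm in diameter from x = +60 to +70 mm, with four small holes and a centre hole marked on its face. Origin: on its axis at mid-length; x along the axis, towards the flange. It is free to grip over 74 mm between the V-blocks, about its middle; balance point at x = +12 mm.
- flange_face (a point): Centre of the shaft's flange face (its outer end face).
- shaft_tail (a point): Centre of the shaft's other end face.
- camera_stand: Fixed stand of the inspection camera: dark base 100 x 120 x 14 mm with an upright 20 mm post, 260 mm tall. Origin: on the bench straight below the point where the centre of the flange face belongs (209 mm up); the base is centred 182 mm behind it, at x = +182 mm; z up.
- camera_head: Inspection camera, fixed: black lens barrel 36 mm across, white ring light 72 mm across, grey body behind. Origin: centre of the lens glass, 235 mm above the bench. It looks along its own -x, towards the robot's side and 15 degrees below level; y is level. The flange face belongs on this line at x = -100 mm, y = z = 0, the shaft along the line, its tail away from the lens and lower.
- red_bin: Bystander: red plastic bin with steel rods, 220 x 140 x 100 mm. Origin: underside centre.
- wrench: Bystander: steel wrench, 170 mm long, lying on the bench. Origin: underside.
- collar: Bystander: steel collar (ring), 60 mm outside and 32 mm inside diameter, 18 mm tall. Origin: underside centre.
- oil_can: Bystander: grey can, 60 mm in diameter, 130 mm tall, upright. Origin: underside centre.
Things that resemble listed ones, but are neither listed nor needed, are in the scene too. What is shaped like the shaft but red is not meant. What is shaped like the fixture but purple or turquoise is not meant.

How it is judged:
By the outcome, as a careful person would: the job done as asked, in the order asked, and still so for the second after the job is handed in, while the arm keeps its last pose, push and grip.
It also fails if it takes over 58 s, if anything falls off the work surface, if the arm or the gripper's body presses on something with over 40 N, if the wrist force passes 120 N, or if a joint passes its speed limit or range.

## Robot

A 6-joint arm with a two-finger parallel gripper is mounted at the origin on the work surface. World frame = base frame: x ahead of the robot, y to its left, z up, the work surface at z = 0. Lengths are in m, angles in degrees, forces in N, time in s.
With the tool pointing down it reaches from about 0.25 to 0.725 m from the base axis. Payload 9.7 kg.
Tool frame: the origin (TCP) lies on the centre line of the jaws, within the pads' length; the fingertips stand 14 mm ahead of it and the grasp point (between the pads) lies 5 mm behind it; z points along the fingers, y is the line along which they close (so a half turn about z gives the same grasp; the last joint's range is limited). The gripper opens to 85 mm and grips with 20 to 120 N. Pads are 22 mm wide; open, the fingers measure 114 mm over their backs; the gripper's body (76 mm by 85 mm) begins 54 mm behind the grasp point. The pads swing forward as they close: fully open they stand 13 mm farther back than shut.
Start: joints at [70.588, 4.979, 10.078, 95.1, 0, 90], TCP at [0.183, 0.519, 0.245] pointing down, gripper open.
Joint ranges: [-179.16, 179.16], [-48.56, 103.87], [-65.8, 70.77], [-126.05, 130.52], [-82.76, 87.17], [-180, 180]. Speed limits (degrees/s): [127.2, 127.2, 147.25, 180, 180, 180].

## Interface

Orientations are given as [roll, pitch, yaw] about the fixed x, y, z axes, in that order (R = Rz(yaw) Ry(pitch) Rx(roll)).
In Python, from workcell import bot, camera, get_calibration, ticket gives the robot as it stands. The module is installed in compiled form; this text tells all that it offers.
- The arm moves only by the tool send_rows, never from a script. Its arguments are lists of equal length, an entry for each row: "linear": the shift along the tool's x, y, z in m, a list of three; "twist": the turn, a rotation vector about the tool's x, y, z in units of 10 degrees (1.0 is 10 degrees), a list of three; "gripper": the opening in per cent of the stroke, from 0 (shut) to 100 (fully open). In form: {"linear": [[x, y, z], ...], "twist": [[wx, wy, wz], ...], "gripper": [gripper, ...]}. A call has 1 to 8 rows; each row shifts and turns the commanded pose from where the row before left it, along the tool's axes as they then stand; what a row does not reach is not made up. A row lasts 1/8 s, in which the tool goes at most 62.5 mm and 10.7 degrees, less where a joint would pass 70% of its speed; a pose out of reach is approached as far as the arm can. A call with a gripper value outside its range is refused whole. The fingers move at their own pace and stop on an object; "grip_force" is the grip in N (left out, the last holds). Time passes only in rows, so rows that do not move let the fingers close. It gives the time, the measured TCP pose, the force, the opening and the grip force at its end, in the units of the state.
- bot.get_obs(): the state, without advancing time (a new reading comes with each control period).
- camera(name): name is "side" or "top"; returns the picture (384x512x3 uint8, red, green, blue); there is no depth.
- get_calibration(name): a dict with "fx", "fy", "cx", "cy" (pixels), "k1" (the pictures are not rectified: a ray, as slopes to the right and down, at radius r is drawn at 1 + k1 r^2 times it, then the intrinsics apply), "origin" and "orientation" of the camera in the world. Camera axes: x right, y down, z forward; pixel columns grow to the right and rows downward; lengths in m; the calibration is good to about 2 mm. A picture is of the moment at which its call begins. get_calibration takes no time and is no camera call.
- ticket.job_done(): hands the job in; it is judged then, once.
The state is a dict: "time": time; "q": joint angles; "qd": joint speeds; "joint_efforts": joint torques, N m; "ee_pos": TCP position; "tcp_rot": TCP orientation; "wrist_force": force on the tool from outside, world axes, zero at the start; "torque": the same for the moment, N m; "opening": finger opening in m; "grasp_force": force on a finger pad.
Only numpy, scipy, OpenCV 4.12 (cv2) and the standard library are available. Lean on these libraries where they do the work, as an engineer would, in place of code of your own. Each camera call takes 0.05 s, during which the arm holds its last target. There are 200 camera calls.

## Working session

There is one attempt and no reset: what is moved stays moved. The work goes in short steps, Python scripts to look and compute and a tool call to move; the robot and the scene stay as the last step left them, time stands still between calls to the robot, and variables do not carry over. Pictures are saved under pics/ and viewed, at most 10 in all, crops included, and the job is handed in when it is done.

Besides the shell and the picture viewer there is one more tool, called after ">>>" in YAML: its name, and indented under it one key for each argument. send_rows: Moves the arm, as the interface text tells. Its arguments: {"type":"object","properties":{"linear":{"type":"array"},"twist":{"type":"array"},"gripper":{"type":"array"},"grip_force":{"type":"number"}},"required":["linear","twist","gripper"]}

```bash
mkdir -p pics; ls; python3 - <<'E'
from workcell import bot,camera,get_calibration
import cv2
for n in("side","top"):
    cv2.imwrite(f"pics/{n}0.png",cv2.resize(camera(n)[:,:,::-1],(800,600),interpolation=cv2.INTER_CUBIC)); print(n,get_calibration(n))
o=bot.get_obs();print(o)
E
```

```text
pics
side {'fx': 403.98398715595897, 'fy': 403.98398715595897, 'cx': 254.08565661486068, 'cy': 192.39530404709836, 'k1': -0.04331465954617483, 'origin': array([-0.19389376,  0.95455587,  1.13780024]), 'orientation': array([-129.84378867,   -0.28586391, -144.29848863])}
top {'fx': 452.06672840060025, 'fy': 452.06672840060025, 'cx': 261.6197790172212, 'cy': 188.23111174269948, 'k1': -0.10911759462908836, 'origin': array([ 0.2066136 , -0.00497989,  1.44978802]), 'orientation': array([-1.67489182e+02,  1.01043007e-01, -9.32913684e+01])}
{'time': 0.1, 'q': array([7.05895250e+01, 5.00880966e+00, 1.00410593e+01, 9.50991758e+01,
       4.37503533e-04, 8.99993322e+01]), 'qd': array([-0.00044183, -0.00290865,  0.09729671,  0.07338562, -0.00486107,
        0.11825197]), 'joint_efforts': array([-9.77792661e-04, -5.21556830e+01,  4.65655589e+01,  1.60131668e-02,
       -4.01794318e-05,  1.37431928e-05]), 'ee_pos': array([0.18272405, 0.51857665, 0.24466419]), 'tcp_rot': array([-1.79933074e+02, -4.38283292e-04,  1.60590192e+02]), 'wrist_force': array([-0.10227602,  0.87883525, -0.3801018 ]), 'torque': array([ 0.00461503, -0.03242758, -0.01567103]), 'grasp_force': 0.0, 'opening': 0.08582762280156257}
```

View pics/top0.png

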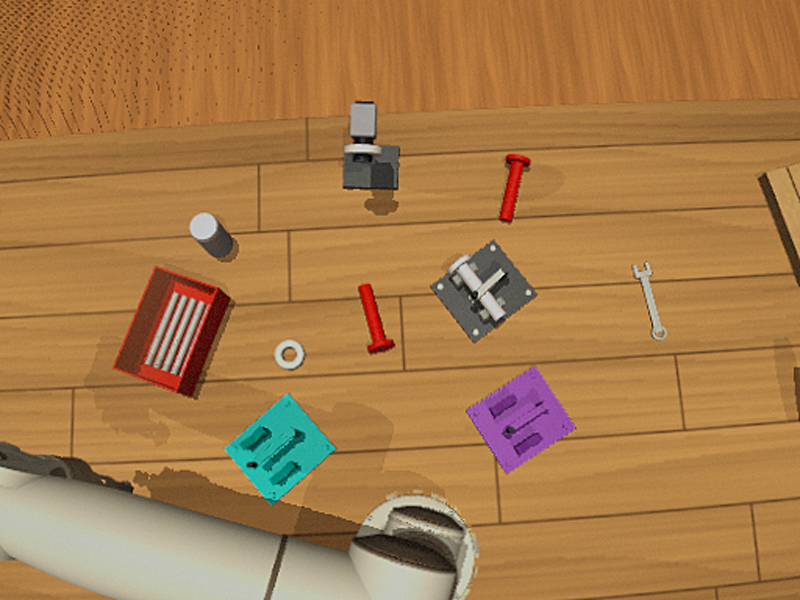

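View pics/side0.png

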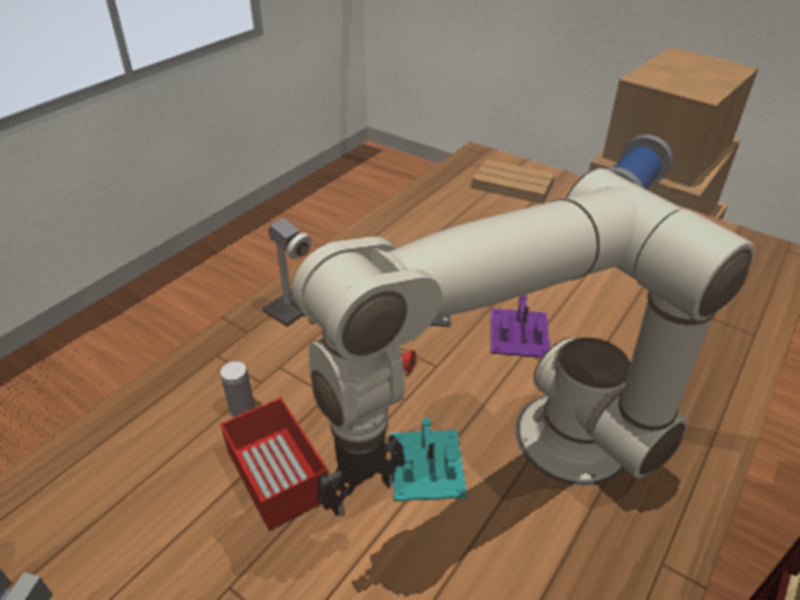

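The top view shows the grey fixture at (484,290), with the flange end at (458,265), the clamp post at about (503,272) and the black pin at about (475,295). The camera stand is at (368,155). In the side view the arm hides the fixture, and the inspection camera is at (290,245).

```bash
cat > h.py <<'E'
import numpy as np, cv2
from workcell import bot,camera,get_calibration
from scipy.spatial.transform import Rotation as R
def ray(n,p):
    c=get_calibration(n); d=(np.array(p,float)-[c["cx"],c["cy"]])/[c["fx"],c["fy"]]; u=d.copy()
    for _ in range(20): u=d/(1+c["k1"]*(u@u))
    v=R.from_euler("xyz",c["orientation"],degrees=True).apply([*u,1]); return c["origin"],v/np.linalg.norm(v)
def plane(n,p,z):
    o,v=ray(n,p); return o+v*(z-o[2])/v[2]
def proj(n,X):
    c=get_calibration(n); x=R.from_euler("xyz",c["orientation"],degrees=True).inv().apply(np.array(X)-c["origin"])
    u=x[:2]/x[2]; u=u*(1+c["k1"]*(u@u)); return u*[c["fx"],c["fy"]]+[c["cx"],c["cy"]]
def tri(p,q):
    (a,u),(b,v)=ray("top",p),ray("side",q); s=np.linalg.lstsq(np.c_[u,-v],b-a,rcond=None)[0]
    return (a+s[0]*u+b+s[1]*v)/2,np.linalg.norm(a+s[0]*u-b-s[1]*v)
def crop(n,c0,r0,w,h,k,name,img=None):
    i=camera(n) if img is None else img
    cv2.imwrite(f"pics/{name}.png",cv2.resize(i[r0:r0+h,c0:c0+w,::-1],None,fx=k,fy=k,interpolation=cv2.INTER_CUBIC))
E
python3 - <<'E'
from h import *
t=camera("top");s=camera("side")
crop("top",270,148,80,76,7.5,"fix",t)
a=cv2.resize(t[60:125,212:262],None,fx=8,fy=8,interpolation=cv2.INTER_CUBIC)
b=cv2.resize(s[137:211,160:210],None,fx=8,fy=8,interpolation=cv2.INTER_CUBIC)
o=np.zeros((592,800,3),np.uint8);o[:520,:400]=a;o[:,400:]=b
cv2.imwrite("pics/cam.png",o[:,:,::-1])
E
```

```text
(no output)
```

View pics/fix.png

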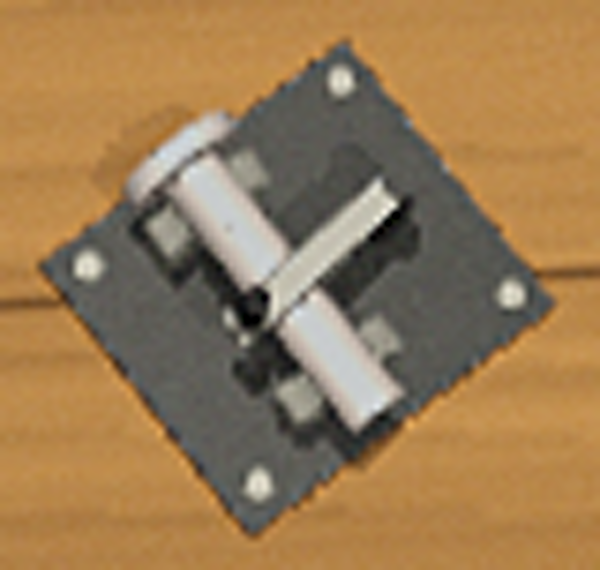

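View pics/cam.png

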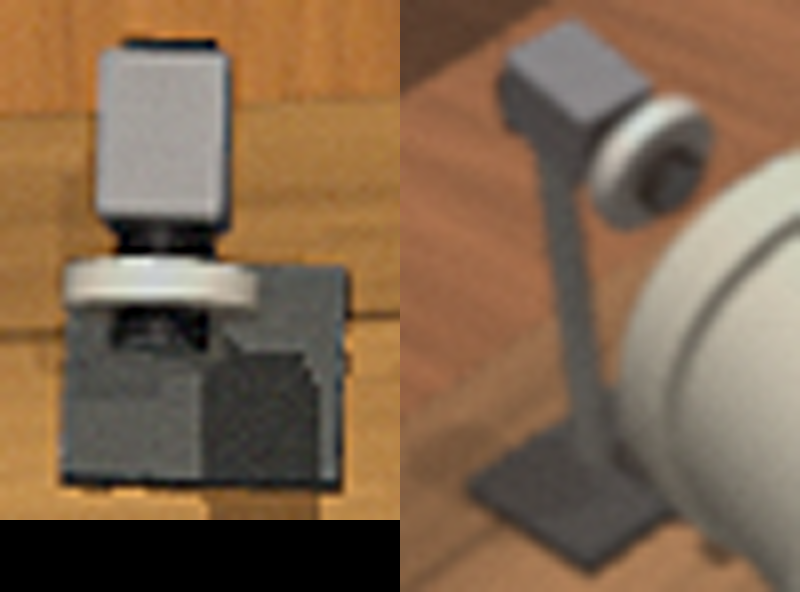

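```bash
python3 - <<'E'
from h import *
np.set_printoptions(precision=4,suppress=True)
f=lambda p:((p[0]+.5)/7.5-.5+270,(p[1]+.5)/7.5-.5+148)
c=[plane("top",f(p),.01) for p in[(347,40),(552,302),(252,535),(42,265)]]
print("corners",np.array(c)[:,:2],[np.linalg.norm(c[i]-c[i-3]) for i in range(4)])
for n,(i,j) in dict(xa=(2,3),xb=(1,0)).items():
    d=c[j]-c[i];print("yaw",n,np.degrees(np.arctan2(d[1],d[0])))
for i,j in((2,1),(3,0)):
    d=c[j]-c[i];print("yaw",np.degrees(np.arctan2(d[1],d[0]))+90)
a,b=[plane("top",f(p),.065) for p in[(196,172),(376,411)]]
d=a-b;print("shaft",a,b,np.linalg.norm(d),np.degrees(np.arctan2(d[1],d[0])))
yaw=np.arctan2(d[1],d[0]);ex=np.array([np.cos(yaw),np.sin(yaw)]);ey=np.array([-ex[1],ex[0]])
m=np.mean(c,0)[:2]; o=m+ey*.02; print("origin",o,"shaft lateral at origin",(a[:2]-o)@ey,(b[:2]-o)@ey,(b[:2]-o)@ex,"want tail -.07")
for p in[(248,298),(258,300),(262,297)]: 
    P=plane("top",f(p),.129)[:2]-o;print("pin local",P@ex,P@ey)
piv=o-ey*.065
for q in(0,.1,.25):
    P=piv+.09*(ey*np.cos(q)-ex*np.sin(q)); u=proj("top",[*P,.129]);print(q,(u-[270,148]+.5)*7.5-.5)
g=lambda p:((p[0]+.5)/8-.5+212,(p[1]+.5)/8-.5+60); s=lambda p:((p[0]-400+.5)/8-.5+160,(p[1]+.5)/8-.5+137)
e=[plane("top",g(p),.014)for p in[(64,475),(340,480),(347,267)]];print("base",np.array(e)[:,:2],np.linalg.norm(e[0]-e[1]),np.linalg.norm(e[1]-e[2]))
d=e[1]-e[0];print("yaw from y edge",np.degrees(np.arctan2(d[1],d[0]))+90);d=e[2]-e[1];print("yaw x",np.degrees(np.arctan2(d[1],d[0])))
cen=(e[0]+e[2])/2;print("cen",cen)
print("lens side@.235",plane("side",s((668,180)),.235),"ring",tri(g((160,282)),s((655,160))))
print("barrel top edges", plane("top",g((110,335)),.235),plane("top",g((212,340)),.235))
E
```

```text
corners [[ 0.6355 -0.2078]
 [ 0.5116 -0.2874]
 [ 0.4171 -0.1485]
 [ 0.541  -0.0661]] [np.float64(0.1472539455871391), np.float64(0.16804286540847785), np.float64(0.1488228391635282), np.float64(0.17032620242857333)]
yaw xa 33.62202075064267
yaw xb 32.72978917003668
yaw 34.24143007738667
yaw 33.699350892279355
shaft [ 0.5647 -0.1313  0.065 ] [ 0.4579 -0.1986  0.065 ] 0.12624191431934811 32.22778195561348
origin [ 0.5156 -0.1605] shaft lateral at origin -0.001446508204431502 -0.001446508204431503 -0.06911679471066766 want tail -.07
pin local -0.007682655436402628 0.026313750549774813
pin local -0.010665576492483413 0.023546510784309298
pin local -0.010611067611440593 0.021509773074266866
0 [239.1811 280.8839]
0.1 [253.479  298.0849]
0.25 [278.0391 321.1793]
base [[ 0.7726  0.1074]
 [ 0.7634 -0.0089]
 [ 0.8605 -0.0171]] 0.11670371835630075 0.09746114742866208
yaw from y edge -4.548093462806605
yaw x -4.812361869341639
cen [0.8165 0.0452 0.014 ]
lens side@.235 [0.7424 0.0488 0.235 ] ring (array([0.7506, 0.0511, 0.2458]), np.float64(0.005093389809057037))
barrel top edges [0.7384 0.0717 0.235 ] [0.7342 0.035  0.235 ]
```

The fixture measures as yaw about 33.3°, origin about (0.516, -0.161), with the pin at about (0.495, -0.146) and the clamp at about 0.1 rad. The camera stand has yaw about -4.7°, with its origin at about (0.635, 0.060). The plate and base sizes and the shaft's tail position all match the given dimensions. Next I'll add a row planner and move above the pin.

```bash
cat >> h.py <<'E'
def rows(way,start=None):
    """way: list of (pos,Rotation,n rows); prints tool-frame rows"""
    o=bot.get_obs(); p,r=(o["ee_pos"],R.from_euler("xyz",o["tcp_rot"],degrees=True)) if start is None else start
    for P,Q,n in way:
        P=np.array(P,float); w=(r.inv()*Q).as_rotvec(); p0,r0=p,r; L=[];T=[]
        for i in range(1,n+1):
            pn=p0+(P-p0)*i/n; rn=r0*R.from_rotvec(w*i/n)
            L.append(np.round(r.inv().apply(pn-p),4).tolist()); T.append(np.round(np.degrees((r.inv()*rn).as_rotvec())/10,3).tolist()); p,r=pn,rn
        print("L",L,"\nT",T)
down=lambda yaw:R.from_euler("xyz",[180,0,yaw],degrees=True)
def st():
    o=bot.get_obs(); print({k:np.round(o[k],4).tolist() for k in("time","q","ee_pos","tcp_rot","wrist_force","opening","grasp_force")})
E
python3 -c "
from h import *
rows([([.495,-.1455,.2],down(129.3),16)])"
```

```text
L [[-0.0322, -0.0327, 0.0028], [-0.0333, -0.0315, 0.0028], [-0.0344, -0.0304, 0.0028], [-0.0354, -0.0292, 0.0028], [-0.0363, -0.028, 0.0028], [-0.0373, -0.0267, 0.0028], [-0.0382, -0.0254, 0.0028], [-0.039, -0.0241, 0.0028], [-0.0398, -0.0228, 0.0028], [-0.0406, -0.0214, 0.0028], [-0.0413, -0.02, 0.0028], [-0.0419, -0.0186, 0.0028], [-0.0425, -0.0171, 0.0028], [-0.0431, -0.0157, 0.0028], [-0.0436, -0.0142, 0.0028], [-0.0441, -0.0127, 0.0028]] 
T [[-0.0, 0.0, 0.196], [-0.0, 0.0, 0.196], [-0.0, 0.0, 0.196], [-0.0, 0.0, 0.196], [-0.0, 0.0, 0.196], [-0.0, 0.0, 0.196], [-0.0, 0.0, 0.196], [-0.0, 0.0, 0.196], [-0.0, 0.0, 0.196], [-0.0, 0.0, 0.196], [-0.0, 0.0, 0.196], [-0.0, 0.0, 0.196], [-0.0, 0.0, 0.196], [-0.0, 0.0, 0.196], [-0.0, 0.0, 0.196], [-0.0, 0.0, 0.196]]
```

>>> send_rows:
  linear:
    - [-0.032, -0.033, 0.003]
    - [-0.033, -0.032, 0.003]
    - [-0.034, -0.03, 0.003]
    - [-0.035, -0.029, 0.003]
    - [-0.036, -0.028, 0.003]
    - [-0.037, -0.027, 0.003]
    - [-0.038, -0.025, 0.003]
    - [-0.039, -0.024, 0.003]
  twist:
    - [0, 0, 0.2]
    - [0, 0, 0.2]
    - [0, 0, 0.2]
    - [0, 0, 0.2]
    - [0, 0, 0.2]
    - [0, 0, 0.2]
    - [0, 0, 0.2]
    - [0, 0, 0.2]
  gripper: [100, 100, 80, 60, 40, 40, 40, 40]

```text
time: 1.2
ee_pos: [0.3366, 0.1857, 0.2212]
tcp_rot: [180.0, 0.0, 144.5]
wrist_force: [0.7, -0.4, 0.2]
opening: 0.0343
grasp_force: 0.0
```

>>> send_rows:
  linear:
    - [-0.04, -0.023, 0.003]
    - [-0.041, -0.021, 0.003]
    - [-0.041, -0.02, 0.003]
    - [-0.042, -0.019, 0.003]
    - [-0.042, -0.017, 0.003]
    - [-0.043, -0.016, 0.003]
    - [-0.044, -0.014, 0.003]
    - [-0.044, -0.013, 0.003]
  twist:
    - [0, 0, 0.2]
    - [0, 0, 0.2]
    - [0, 0, 0.2]
    - [0, 0, 0.2]
    - [0, 0, 0.2]
    - [0, 0, 0.2]
    - [0, 0, 0.2]
    - [0, 0, 0.2]
  gripper: [40, 40, 40, 40, 40, 40, 40, 40]

```text
time: 2.2
ee_pos: [0.4895, -0.1483, 0.1971]
tcp_rot: [180.0, -0.0, 128.5]
wrist_force: [0.5, 0.5, -0.0]
opening: 0.0339
grasp_force: 0.0
```

```bash
python3 - <<'E'
from h import *
st()
s=camera("side");t=camera("top")
a=cv2.resize(s[120:230,155:255],None,fx=5,fy=5,interpolation=cv2.INTER_CUBIC)
P=proj("side",[.516,-.161,.08]).astype(int);print(P,proj("side",[.635,.06,.209]),proj("side",[.7314,.0523,.235]))
r0,c0=P[1]-55,P[0]-30
b=cv2.resize(s[r0:r0+110,c0:c0+60],None,fx=5,fy=5,interpolation=cv2.INTER_CUBIC);print(r0,c0)
cv2.imwrite("pics/s2.png",np.hstack([a,b])[:,:,::-1])
E
```

```text
{'time': 2.2, 'q': [-16.855, -1.0366, -1.4495, 89.5838, 0.0049, 34.6361], 'ee_pos': [0.4895, -0.1483, 0.1971], 'tcp_rot': [179.9941, -0.0001, 128.5089], 'wrist_force': [0.5279, 0.5411, -0.0495], 'opening': 0.0339, 'grasp_force': 0.0}
[270 184] [212.82149952 175.75393312] [194.55948051 160.45121391]
129 240
```

View pics/s2.png

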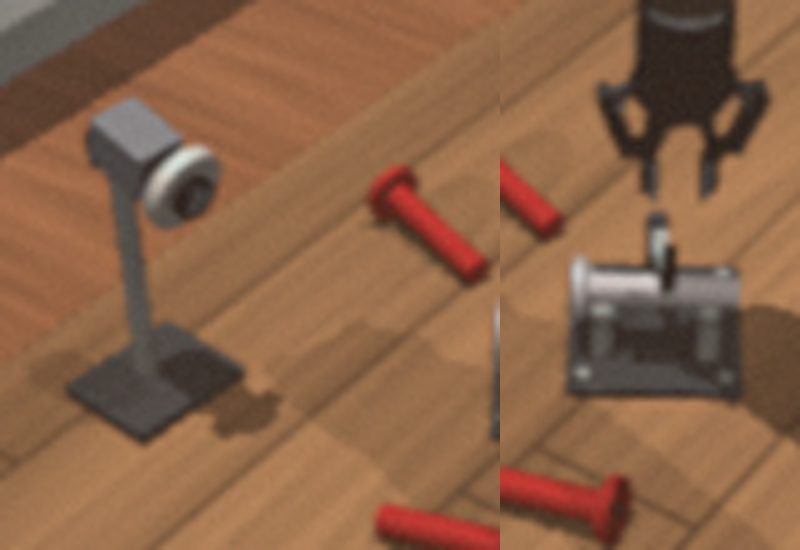

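The side view shows the lens at side pixel (193.5,159.5), against a predicted (194.6,160.5). The base is at crop (67,388), (145,440), (243,372), and the black pin's top is at crop (668,248). The gripper is above it.

```bash
python3 - <<'E'
from h import *
np.set_printoptions(precision=4,suppress=True)
s=lambda p:((p[0]+.5)/5-.5+155,(p[1]+.5)/5-.5+120)
b=lambda p:((p[0]-500+.5)/5-.5+240,(p[1]+.5)/5-.5+129)
print("pin",plane("side",b((669,248)),.129)); print("tips mid",plane("side",b((680,190)),.183))
e=[plane("side",s(p),.012) for p in((67,388),(145,438),(243,372))]
print(np.array(e),(e[0]+e[2])/2,np.linalg.norm(e[0]-e[1]),np.linalg.norm(e[1]-e[2]))
for d in(e[0]-e[1],e[2]-e[1]):print(np.degrees(np.arctan2(d[1],d[0])))
print("lens",plane("side",s((193,198)),.235))
for q in (0,.1,.2): 
  P=np.array([.516,-.161])+R.from_euler("z",33.3,degrees=True).apply([-.09*np.sin(q),-.065+.09*np.cos(q),0])[:2];print(P)
rows([([.4947,-.1457,.114],down(129.3),6)])
E
```

```text
pin [ 0.4966 -0.1496  0.129 ]
tips mid [ 0.4943 -0.1587  0.183 ]
[[ 0.8687  0.0991  0.012 ]
 [ 0.7701  0.1067  0.012 ]
 [ 0.7606 -0.0059  0.012 ]] [0.8146 0.0466 0.012 ] 0.09883338428271181 0.11302215063550071
-4.396774590425791
-94.84667008053165
lens [0.7413 0.0492 0.235 ]
[ 0.5023 -0.1401]
[ 0.495  -0.1454]
[ 0.4883 -0.1514]
L [[0.0, 0.0011, 0.0137], [0.0, 0.0011, 0.0137], [0.0, 0.0011, 0.0137], [0.0, 0.0011, 0.0137], [0.0, 0.0011, 0.0137], [0.0, 0.0011, 0.0137]] 
T [[-0.001, -0.001, -0.016], [-0.001, -0.001, -0.016], [-0.001, -0.001, -0.016], [-0.001, -0.001, -0.016], [-0.001, -0.001, -0.016], [-0.001, -0.001, -0.016]]
```

>>> send_rows:
  linear:
    - [0, 0.001, 0.014]
    - [0, 0.001, 0.014]
    - [0, 0.001, 0.014]
    - [0, 0.001, 0.014]
    - [0, 0.001, 0.014]
    - [0, 0.001, 0.012]
    - [0, 0, 0]
    - [0, 0, 0]
  twist:
    - [0, 0, 0]
    - [0, 0, 0]
    - [0, 0, 0]
    - [0, 0, 0]
    - [0, 0, 0]
    - [0, 0, 0]
    - [0, 0, 0]
    - [0, 0, 0]
  gripper: [40, 40, 40, 40, 40, 40, 24, 24]
  grip_force: 20

```text
time: 3.3
ee_pos: [0.494, -0.1431, 0.1157]
tcp_rot: [180.0, 0.0, 128.6]
wrist_force: [-0.4, -0.1, 0.3]
opening: 0.0206
grasp_force: 0.0
```

```bash
python3 - <<'E'
from h import *
st()
w=[]
o=np.array([.516,-.161]);Z=R.from_euler("z",33.3,degrees=True)
n=20
for q in np.linspace(.1,1.79,n+1)[1:]:
    P=o+Z.apply([-.09*np.sin(q),-.065+.09*np.cos(q),0])[:2]
    w.append(([*P,.115],down(123.3+np.degrees(q)),1))
rows(w)
E
```

```text
{'time': 3.3, 'q': [-16.1523, -0.4981, -9.8971, 80.5698, -0.0028, 35.262], 'ee_pos': [0.494, -0.1431, 0.1157], 'tcp_rot': [179.9843, 0.0271, 128.5857], 'wrist_force': [-0.4315, -0.15, 0.3114], 'opening': 0.0206, 'grasp_force': 0.0}
L [[-0.0028, -0.0083, 0.0007]] 
T [[0.001, 0.003, -0.529]]
L [[-0.0003, -0.0076, -0.0]] 
T [[-0.0, 0.0, -0.484]]
L [[-0.0003, -0.0076, -0.0]] 
T [[0.0, 0.0, -0.484]]
L [[-0.0003, -0.0076, -0.0]] 
T [[-0.0, 0.0, -0.484]]
L [[-0.0003, -0.0076, -0.0]] 
T [[-0.0, 0.0, -0.484]]
L [[-0.0003, -0.0076, -0.0]] 
T [[0.0, 0.0, -0.484]]
L [[-0.0003, -0.0076, -0.0]] 
T [[0.0, 0.0, -0.484]]
L [[-0.0003, -0.0076, -0.0]] 
T [[-0.0, 0.0, -0.484]]
L [[-0.0003, -0.0076, -0.0]] 
T [[0.0, 0.0, -0.484]]
L [[-0.0003, -0.0076, -0.0]] 
T [[-0.0, 0.0, -0.484]]
L [[-0.0003, -0.0076, -0.0]] 
T [[-0.0, 0.0, -0.484]]
L [[-0.0003, -0.0076, -0.0]] 
T [[0.0, 0.0, -0.484]]
L [[-0.0003, -0.0076, -0.0]] 
T [[0.0, 0.0, -0.484]]
L [[-0.0003, -0.0076, -0.0]] 
T [[0.0, 0.0, -0.484]]
L [[-0.0003, -0.0076, -0.0]] 
T [[-0.0, 0.0, -0.484]]
L [[-0.0003, -0.0076, -0.0]] 
T [[0.0, 0.0, -0.484]]
L [[-0.0003, -0.0076, -0.0]] 
T [[-0.0, 0.0, -0.484]]
L [[-0.0003, -0.0076, -0.0]] 
T [[0.0, 0.0, -0.484]]
L [[-0.0003, -0.0076, -0.0]] 
T [[-0.0, 0.0, -0.484]]
L [[-0.0003, -0.0076, -0.0]] 
T [[0.0, 0.0, -0.484]]
```

>>> send_rows:
  linear:
    - [-0.0028, -0.008, 0]
    - [-0.0003, -0.0076, 0]
    - [-0.0003, -0.0076, 0]
    - [-0.0003, -0.0076, 0]
    - [-0.0003, -0.0076, 0]
    - [-0.0003, -0.0076, 0]
    - [-0.0003, -0.0076, 0]
    - [-0.0003, -0.0076, 0]
  twist:
    - [0, 0, -0.53]
    - [0, 0, -0.484]
    - [0, 0, -0.484]
    - [0, 0, -0.484]
    - [0, 0, -0.484]
    - [0, 0, -0.484]
    - [0, 0, -0.484]
    - [0, 0, -0.484]
  gripper: [24, 24, 24, 24, 24, 24, 24, 24]

```text
time: 4.3
ee_pos: [0.4637, -0.1962, 0.1161]
tcp_rot: [180.0, 0.1, 167.9]
wrist_force: [0.1, 1.4, 0.5]
opening: 0.0204
grasp_force: 0.4
```

>>> send_rows:
  linear:
    - [-0.0003, -0.0076, 0]
    - [-0.0003, -0.0076, 0]
    - [-0.0003, -0.0076, 0]
    - [-0.0003, -0.0076, 0]
    - [-0.0003, -0.0076, 0]
    - [-0.0003, -0.0076, 0]
    - [-0.0003, -0.0076, 0]
    - [-0.0003, -0.0076, 0]
  twist:
    - [0, 0, -0.484]
    - [0, 0, -0.484]
    - [0, 0, -0.484]
    - [0, 0, -0.484]
    - [0, 0, -0.484]
    - [0, 0, -0.484]
    - [0, 0, -0.484]
    - [0, 0, -0.484]
  gripper: [24, 24, 24, 24, 24, 24, 24, 24]

```text
time: 5.3
ee_pos: [0.471, -0.2556, 0.116]
tcp_rot: [-180.0, 0.0, -153.4]
wrist_force: [-0.4, 0.7, -0.5]
opening: 0.0209
grasp_force: 0.4
```

```bash
python3 - <<'E'
from h import *
st()
w=[]
o=np.array([.516,-.161]);Z=R.from_euler("z",33.3,degrees=True)
for q in (1.53,1.61,1.69,1.75,1.78,1.81,1.83):
    P=o+Z.apply([-.09*np.sin(q),-.065+.09*np.cos(q),0])[:2]
    w.append(([*P,.115],down(123.3+np.degrees(min(q,1.76))),1))
rows(w)
crop("top",270,148,80,76,6,"t3")
E
```

```text
{'time': 5.3, 'q': [-28.4868, 2.4295, -6.8936, 80.6336, 0.0022, -55.1255], 'ee_pos': [0.471, -0.2556, 0.116], 'tcp_rot': [-179.9657, 0.0266, -153.3613], 'wrist_force': [-0.4433, 0.6641, -0.4932], 'opening': 0.0209, 'grasp_force': 0.3557}
L [[-0.0004, -0.0069, 0.001]] 
T [[-0.004, 0.003, -0.432]]
L [[-0.0003, -0.0072, -0.0]] 
T [[0.0, 0.0, -0.458]]
L [[-0.0003, -0.0072, -0.0]] 
T [[0.0, 0.0, -0.458]]
L [[-0.0002, -0.0054, -0.0]] 
T [[-0.0, 0.0, -0.344]]
L [[-0.0, -0.0027, -0.0]] 
T [[0.0, 0.0, -0.057]]
L [[-0.0001, -0.0027, -0.0]] 
T [[0.0, -0.0, 0.0]]
L [[-0.0001, -0.0018, -0.0]] 
T [[0.0, 0.0, 0.0]]
```

View pics/t3.png

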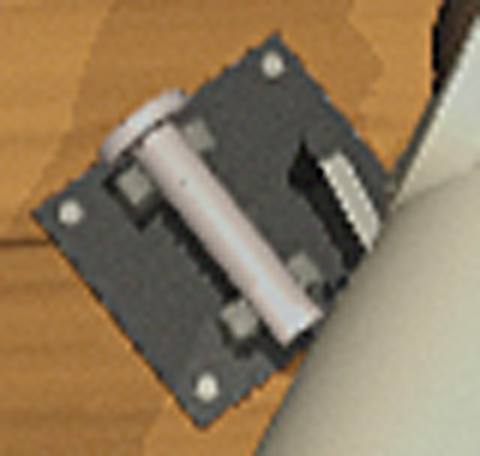

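The clamp arm has swung to nearly parallel with the shaft and no longer covers it, at crop (330,160)–(370,230). Now I'll push it on to the stop.

>>> send_rows:
  linear:
    - [-0.0004, -0.007, 0]
    - [-0.0003, -0.0072, 0]
    - [-0.0003, -0.0072, 0]
    - [-0.0002, -0.0054, 0]
    - [0, -0.0027, 0]
    - [0, -0.0027, 0]
    - [0, 0, 0]
  twist:
    - [0, 0, -0.44]
    - [0, 0, -0.46]
    - [0, 0, -0.46]
    - [0, 0, -0.34]
    - [0, 0, -0.06]
    - [0, 0, 0]
    - [0, 0, 0]
  gripper: [24, 24, 24, 24, 24, 24, 24]

```text
time: 6.22
ee_pos: [0.4902, -0.2809, 0.1154]
tcp_rot: [-180.0, 0.0, -136.0]
wrist_force: [0.5, 0.0, 0.0]
opening: 0.0205
grasp_force: 0.0
```

>>> send_rows:
  linear:
    - [0, -0.002, 0]
    - [0, -0.002, 0]
    - [0, 0, 0]
  twist:
    - [0, 0, 0]
    - [0, 0, 0]
    - [0, 0, 0]
  gripper: [24, 24, 24]

```text
time: 6.6
ee_pos: [0.4909, -0.2817, 0.1151]
tcp_rot: [179.7, -0.0, -135.9]
wrist_force: [-12.0, 10.1, 7.8]
opening: 0.0203
grasp_force: 8.0
```

```bash
python3 - <<'E'
from h import *
np.set_printoptions(precision=4,suppress=True)
t=camera("top"); k=8; c=t[148:224,270:350]; c=cv2.resize(c,None,fx=k,fy=k,interpolation=cv2.INTER_CUBIC)
h=cv2.cvtColor(c,cv2.COLOR_RGB2HSV); m=((h[...,2]>150)&(h[...,1]<60)).astype(np.uint8)
n,l,s,ce=cv2.connectedComponentsWithStats(m)
yy,xx=np.mgrid[:m.shape[0],:m.shape[1]]
i=l[int(210/6*k),int(210/6*k)]; print(i,s[i]); ys,xs=np.nonzero(l==i)
o=np.array([.516,-.161]);a=np.radians(33.3);ex=np.array([np.cos(a),np.sin(a)]);ey=np.array([-ex[1],ex[0]])
P=np.array([plane("top",((x+.5)/k-.5+270,(y+.5)/k-.5+148),.065)[:2]-o for x,y in zip(xs[::5],ys[::5])])
u,v=P@ex,P@ey
print("u range",u.min(),u.max())
U=[];V=[]
for b in np.arange(-.06,.05,.01):
    q=(u>b)&(u<b+.01)
    if q.sum()>20: print(round(b+.005,3),v[q].min().round(4),v[q].max().round(4)); U.append(b+.005);V.append((v[q].min()+v[q].max())/2)
f=np.polyfit(U,V,1);print("slope deg",np.degrees(f[0]),"offset",f[1])
E
```

```text
4 [  187   167   242   288 18816]Traceback (most recent call last):
  File "<stdin>", line 9, in <module>
  File "h.py", line 9, in plane
    o,v=ray(n,p); return o+v*(z-o[2])/v[2]
        ~~~^^^^^
  File "h.py", line 5, in ray
    c=get_calibration(n); d=(np.array(p,float)-[c["cx"],c["cy"]])/[c["fx"],c["fy"]]; u=d.copy()
ValueError: time passes only in moves, steps and waits
```

>>> send_rows:
  linear:
    - [0, 0.005, 0]
    - [0, 0, -0.03]
    - [0, 0, -0.03]
    - [0, 0, -0.03]
  twist:
    - [0, 0, 0]
    - [0, 0, 0]
    - [0, 0, 0]
    - [0, 0, 0]
  gripper: [24, 40, 50, 65]

```text
time: 7.15
ee_pos: [0.4894, -0.2802, 0.2064]
tcp_rot: [-180.0, 0.0, -135.9]
wrist_force: [-0.1, -0.4, 0.7]
opening: 0.0554
grasp_force: 0.0
```

```bash
sed -i 's/^def ray/from functools import lru_cache\nget_calibration=lru_cache(get_calibration)\ndef ray/' h.py; python3 - <<'E'
from h import *
np.set_printoptions(precision=4,suppress=True)
t=camera("top"); k=8; c=t[148:224,270:350]; c=cv2.resize(c,None,fx=k,fy=k,interpolation=cv2.INTER_CUBIC)
h=cv2.cvtColor(c,cv2.COLOR_RGB2HSV); m=((h[...,2]>150)&(h[...,1]<60)).astype(np.uint8)
n,l,s,ce=cv2.connectedComponentsWithStats(m)
i=l[int(210/6*k),int(210/6*k)]; print(i,s[i]); ys,xs=np.nonzero(l==i)
o=np.array([.516,-.161]);a=np.radians(33.3);ex=np.array([np.cos(a),np.sin(a)]);ey=np.array([-ex[1],ex[0]])
P=np.array([plane("top",((x+.5)/k-.5+270,(y+.5)/k-.5+148),.065)[:2]-o for x,y in zip(xs[::5],ys[::5])])
u,v=P@ex,P@ey
print("u range",u.min(),u.max())
U=[];V=[]
for b in np.arange(-.06,.05,.01):
    q=(u>b)&(u<b+.01)
    if q.sum()>20: print(round(b+.005,3),v[q].min().round(4),v[q].max().round(4)); U.append(b+.005);V.append((v[q].min()+v[q].max())/2)
f=np.polyfit(U,V,1);print("slope deg",np.degrees(f[0]),"offset",f[1])
g=o+ex*.013; rows([([*g,.19],down(213.3),4),([*g,.062],down(213.3),7)])
E
```

```text
3 [  188   167   240   288 18925]
u range -0.06980025249299611 0.06068841579986909
-0.055 -0.0147 0.0118
-0.045 -0.0131 0.0114
-0.035 -0.0125 0.0116
-0.025 -0.0126 0.0115
-0.015 -0.012 0.0112
-0.005 -0.0123 0.0106
0.005 -0.0123 0.0116
0.015 -0.0124 0.011
0.025 -0.0122 0.0111
0.035 -0.0121 0.0103
0.045 -0.0124 0.0097
slope deg -0.006006862484700299 offset -0.0007553678402647796
L [[-0.0286, 0.0164, 0.0051], [-0.0278, 0.0178, 0.0051], [-0.027, 0.019, 0.0051], [-0.026, 0.0203, 0.0051]] 
T [[-0.008, 0.003, 0.269], [-0.008, 0.003, 0.269], [-0.008, 0.003, 0.269], [-0.008, 0.003, 0.269]]
L [[-0.0, -0.0, 0.0183], [-0.0, -0.0, 0.0183], [-0.0, -0.0, 0.0183], [-0.0, -0.0, 0.0183], [-0.0, -0.0, 0.0183], [-0.0, -0.0, 0.0183], [-0.0, -0.0, 0.0183]] 
T [[0.0, -0.0, -0.0], [0.0, -0.0, -0.0], [0.0, -0.0, -0.0], [0.0, -0.0, -0.0], [0.0, -0.0, -0.0], [0.0, -0.0, -0.0], [0.0, -0.0, -0.0]]
```

>>> send_rows:
  linear:
    - [-0.029, 0.016, 0.005]
    - [-0.028, 0.018, 0.005]
    - [-0.027, 0.019, 0.005]
    - [-0.026, 0.02, 0.005]
    - [0, 0, 0.025]
    - [0, 0, 0.025]
    - [0, 0, 0.025]
    - [0, 0, 0]
  twist:
    - [0, 0, 0.27]
    - [0, 0, 0.27]
    - [0, 0, 0.27]
    - [0, 0, 0.27]
    - [0, 0, 0]
    - [0, 0, 0]
    - [0, 0, 0]
    - [0, 0, 0]
  gripper: [65, 65, 65, 65, 65, 65, 65, 65]

```text
time: 8.2
ee_pos: [0.5257, -0.153, 0.1085]
tcp_rot: [179.9, -0.1, -146.7]
wrist_force: [0.5, -0.7, 0.9]
opening: 0.0554
grasp_force: 0.0
```

```bash
python3 - <<'E'
from h import *
st()
o=np.array([.5164,-.1616]);a=np.radians(33.3);ex=np.array([np.cos(a),np.sin(a)])
rows([([*(o+ex*.013),.0605],down(213.3),3)])
crop("side",230,110,100,110,5,"s4")
E
```

```text
{'time': 8.2, 'q': [-16.2276, 4.3101, -5.7498, 80.1081, -0.0031, -49.5044], 'ee_pos': [0.5257, -0.153, 0.1085], 'tcp_rot': [179.8743, -0.1115, -146.723], 'wrist_force': [0.4941, -0.718, 0.8612], 'opening': 0.0554, 'grasp_force': 0.0}
L [[-0.0002, -0.0007, 0.016], [-0.0002, -0.0007, 0.016], [-0.0002, -0.0007, 0.016]] 
T [[0.004, -0.004, -0.001], [0.004, -0.004, -0.001], [0.004, -0.004, -0.001]]
```

View pics/s4.png

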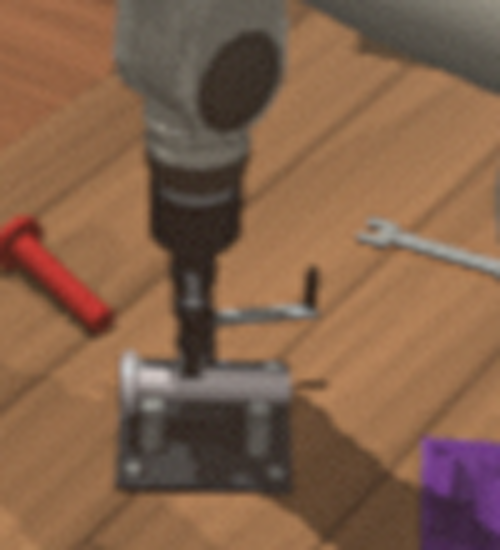

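The clamp arm is fully aside, with its pin at crop (312,285). The fingers straddle the shaft between the V-blocks at crop (197,360), so I'll descend and grip.

>>> send_rows:
  linear:
    - [0, -0.001, 0.016]
    - [0, -0.001, 0.016]
    - [0, 0, 0.016]
    - [0, 0, 0]
    - [0, 0, 0]
    - [0, 0, 0]
    - [0, 0, 0]
    - [0, 0, 0]
  twist:
    - [0, 0, 0]
    - [0, 0, 0]
    - [0, 0, 0]
    - [0, 0, 0]
    - [0, 0, 0]
    - [0, 0, 0]
    - [0, 0, 0]
    - [0, 0, 0]
  gripper: [65, 65, 65, 65, 20, 20, 20, 20]
  grip_force: 70

```text
time: 9.25
ee_pos: [0.5279, -0.1547, 0.0632]
tcp_rot: [-180.0, 0.0, -146.7]
wrist_force: [-2.6, 4.7, 5.2]
opening: 0.0259
grasp_force: 69.0
```

>>> send_rows:
  linear:
    - [0, 0, 0]
    - [0, 0, -0.01]
    - [0, 0, -0.02]
    - [0, 0, -0.03]
    - [0, 0, -0.03]
    - [0, 0, -0.03]
    - [0, 0, -0.03]
    - [0, 0, 0]
  twist:
    - [0, 0, 0]
    - [0, 0, 0]
    - [0, 0, 0]
    - [0, 0, 0]
    - [0, 0, 0]
    - [0, 0, 0]
    - [0, 0, 0]
    - [0, 0, 0]
  gripper: [20, 20, 20, 20, 20, 20, 20, 20]

```text
time: 10.25
ee_pos: [0.5287, -0.1554, 0.2148]
tcp_rot: [-179.8, 0.1, -146.7]
wrist_force: [-0.0, 0.4, -3.4]
opening: 0.0261
grasp_force: 69.4
```

```bash
cat >> h.py <<'E'
def target(F,psi,off=(-.0566,0,-.0018),back=0,tilt=15):
    p,t=np.radians([psi,tilt]); d=np.array([np.cos(t)*np.cos(p),np.cos(t)*np.sin(p),np.sin(t)])
    y=np.array([-np.sin(p),np.cos(p),0]); Q=R.from_matrix(np.c_[-d,y,np.cross(-d,y)])
    return np.array(F)-d*back-Q.apply(off),Q
E
python3 - <<'E'
from h import *
st()
P,Q=target([.6341,.0607,.209],-4.65,back=.06); P1,_=target([.6341,.0607,.209],-4.65)
print(P,P1,Q.as_euler("xyz",degrees=True)); rows([(P,Q,8),(P1,Q,5)])
E
```

```text
{'time': 10.25, 'q': [-16.3739, 4.3364, 6.0005, 91.417, -0.0164, -49.653], 'ee_pos': [0.5287, -0.1554, 0.2148], 'tcp_rot': [-179.8011, 0.1475, -146.7207], 'wrist_force': [-0.0098, 0.3695, -3.4166], 'opening': 0.0261, 'grasp_force': 69.3619}
[0.5223081  0.06979276 0.17708303] [0.58007289 0.06509437 0.19261218] [-180.     15.    175.35]
L [[-0.0148, 0.024, 0.0047], [-0.0126, 0.0252, 0.0048], [-0.0103, 0.0262, 0.0049], [-0.008, 0.027, 0.0049], [-0.0056, 0.0276, 0.0048], [-0.0032, 0.028, 0.0047], [-0.0007, 0.0282, 0.0045], [0.0018, 0.0282, 0.0041]] 
T [[0.06, -0.178, 0.472], [0.06, -0.178, 0.472], [0.06, -0.178, 0.472], [0.06, -0.178, 0.472], [0.06, -0.178, 0.472], [0.06, -0.178, 0.472], [0.06, -0.178, 0.472], [0.06, -0.178, 0.472]]
L [[-0.012, 0.0, -0.0], [-0.012, -0.0, 0.0], [-0.012, 0.0, -0.0], [-0.012, -0.0, 0.0], [-0.012, 0.0, -0.0]] 
T [[-0.0, -0.0, -0.0], [0.0, -0.0, -0.0], [-0.0, -0.0, -0.0], [0.0, -0.0, -0.0], [-0.0, -0.0, -0.0]]
```

>>> send_rows:
  linear:
    - [-0.015, 0.024, 0.005]
    - [-0.013, 0.025, 0.005]
    - [-0.01, 0.026, 0.005]
    - [-0.008, 0.027, 0.005]
    - [-0.006, 0.028, 0.005]
    - [-0.003, 0.028, 0.005]
    - [-0.001, 0.028, 0.004]
    - [0.002, 0.028, 0.004]
  twist:
    - [0.06, -0.18, 0.47]
    - [0.06, -0.18, 0.47]
    - [0.06, -0.18, 0.47]
    - [0.06, -0.18, 0.47]
    - [0.06, -0.18, 0.47]
    - [0.06, -0.18, 0.47]
    - [0.06, -0.18, 0.47]
    - [0.06, -0.18, 0.47]
  gripper: [20, 20, 20, 20, 20, 20, 20, 20]

```text
time: 11.25
ee_pos: [0.5209, 0.071, 0.1728]
tcp_rot: [179.9, 14.9, 175.3]
wrist_force: [-0.1, 0.0, -2.9]
opening: 0.0263
grasp_force: 69.4
```

>>> send_rows:
  linear:
    - [0, 0, 0]
    - [0, 0, 0]
  twist:
    - [0, 0, 0]
    - [0, 0, 0]
  gripper: [20, 20]

```text
time: 11.5
ee_pos: [0.5212, 0.0701, 0.1736]
tcp_rot: [179.9, 14.8, 175.5]
wrist_force: [0.5, -0.1, -1.8]
opening: 0.0261
grasp_force: 69.6
```

```bash
python3 - <<'E'
from h import *
st()
P1,Q=target([.6341,.0607,.209],-4.65);rows([(P1,Q,5)])
t=camera("top");s=camera("side")
a=cv2.resize(t[70:190,205:280],None,fx=5,fy=5,interpolation=cv2.INTER_CUBIC)
b=cv2.resize(s[130:250,160:245],None,fx=5,fy=5,interpolation=cv2.INTER_CUBIC)
cv2.imwrite("pics/p5.png",np.hstack([a,b])[:,:,::-1])
E
```

```text
{'time': 11.5, 'q': [9.4394, -13.4562, -16.6875, 72.3396, -3.4458, 13.4628], 'ee_pos': [0.5212, 0.0701, 0.1736], 'tcp_rot': [179.9168, 14.8262, 175.5295], 'wrist_force': [0.4703, -0.149, -1.7764], 'opening': 0.0261, 'grasp_force': 69.5837}
L [[-0.0124, -0.0001, -0.0006], [-0.0124, -0.0001, -0.0006], [-0.0124, -0.0001, -0.0006], [-0.0124, -0.0001, -0.0006], [-0.0124, -0.0001, -0.0006]] 
T [[0.003, -0.003, 0.003], [0.003, -0.003, 0.003], [0.003, -0.003, 0.003], [0.003, -0.003, 0.003], [0.003, -0.003, 0.003]]
```

View pics/p5.png

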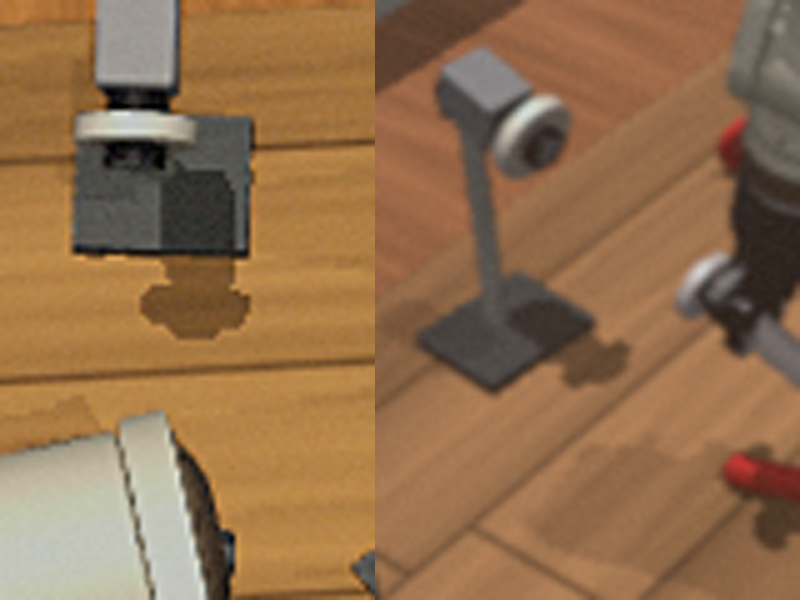

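The side view shows the flange held at crop (705,285), facing the lens at (545,145), with the shaft tilted up towards it. In the top view the arm hides the shaft. Next I'll close in along the line of sight.

>>> send_rows:
  linear:
    - [-0.0124, 0, -0.0006]
    - [-0.0124, 0, -0.0006]
    - [-0.0124, 0, -0.0006]
    - [-0.0124, 0, -0.0006]
    - [-0.0124, 0, -0.0006]
    - [0, 0, 0]
    - [0, 0, 0]
  twist:
    - [0, 0, 0]
    - [0, 0, 0]
    - [0, -0.01, 0]
    - [0, -0.01, 0.01]
    - [0, 0, 0.01]
    - [0, 0, 0]
    - [0, 0, 0]
  gripper: [20, 20, 20, 20, 20, 20, 20]

```text
time: 12.48
ee_pos: [0.5803, 0.0657, 0.1932]
tcp_rot: [179.8, 15.1, 175.2]
wrist_force: [-0.6, 0.3, -2.0]
opening: 0.0267
grasp_force: 69.6
```

```bash
python3 - <<'E'
from h import *
st()
P1,Q=target([.6341,.0607,.209],-4.65);rows([(P1,Q,1)])
s=camera("side");c0,r0=150,120;k=7
i=cv2.resize(s[r0:r0+85,c0:c0+114],None,fx=k,fy=k,interpolation=cv2.INTER_CUBIC)
o=bot.get_obs();T=R.from_euler("xyz",o["tcp_rot"],degrees=True)
f=lambda X:tuple(int(v) for v in (proj("side",X)-[c0,r0]+.5)*k-.5)
W=lambda x,y,z:o["ee_pos"]+T.apply([x,y,z])
for nm,xx in(("face",-.0566),("tail",.0834),("lens",-.1566)):
    p=f(W(xx,0,-.0018));print(nm,p,W(xx,0,-.0018));cv2.circle(i,p,2,(0,255,0),-1)
for a in np.linspace(0,2*np.pi,40): cv2.circle(i,f(W(-.0566,.028*np.cos(a),-.0018+.028*np.sin(a))),1,(255,0,255),-1)
for a in np.linspace(0,2*np.pi,24): cv2.circle(i,f(W(.0834,.014*np.cos(a),-.0018+.014*np.sin(a))),1,(255,0,255),-1)
for a in np.linspace(0,2*np.pi,30): cv2.circle(i,f(W(-.1566,.018*np.cos(a),-.0018+.018*np.sin(a))),1,(0,255,255),-1)
cv2.imwrite("pics/p6.png",i[:,:,::-1])
E
```

```text
{'time': 12.475, 'q': [7.8891, -5.6957, -7.8672, 73.0727, -3.0904, 12.2167], 'ee_pos': [0.5803, 0.0657, 0.1932], 'tcp_rot': [179.8253, 15.0678, 175.249], 'wrist_force': [-0.6413, 0.2866, -2.0209], 'opening': 0.0267, 'grasp_force': 69.5835}
L [[0.0003, -0.0006, 0.0005]] 
T [[0.015, 0.007, -0.01]]
face (442, 393) [0.63413146 0.06116846 0.20969821]
tail (630, 552) [0.49941147 0.0723518  0.17329138]
lens (315, 286) [0.73036003 0.05318036 0.2357031 ]
```

View pics/p6.png

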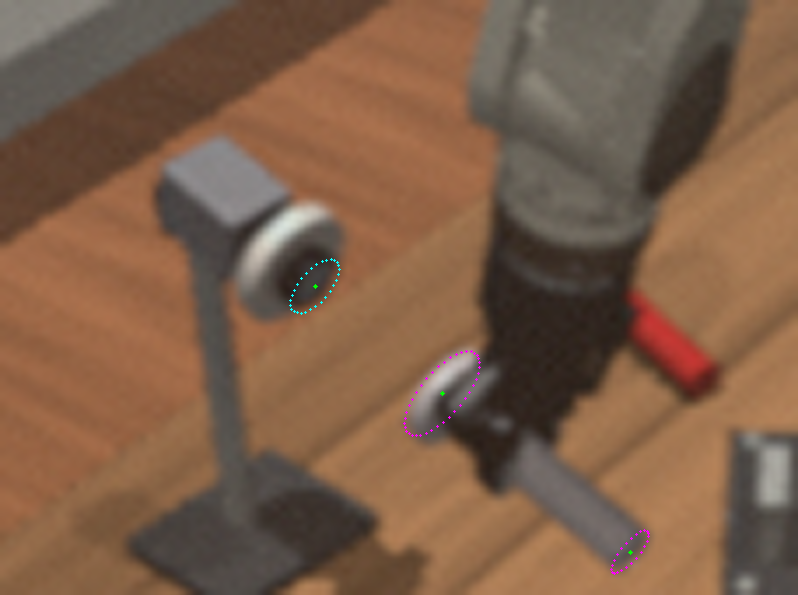

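The overlay puts the measured flange face, centre (442,393), and the tail (630,552) on the image outlines. The lens at about (310,275) is near the predicted glass at (315,286). I'll use the last picture to check the stand estimate in both views.

```bash
python3 - <<'E'
from h import *
G=np.array([.6341,.0607,.209]);ps=-4.65
p,t=np.radians([ps,15]);d=np.array([np.cos(t)*np.cos(p),np.cos(t)*np.sin(p),np.sin(t)]);y=np.array([-np.sin(p),np.cos(p),0]);z=np.cross(d,y)
ex=np.array([np.cos(p),np.sin(p),0]);B=np.array([G[0],G[1],.014])+ex*.182
pts=[B+ex*sx*.05+y*v for sx in(-1,1) for v in np.linspace(-.06,.06,13)]+[B+ex*v+y*sy*.06 for sy in(-1,1) for v in np.linspace(-.05,.05,11)]
pts+=[B+[0,0,.0]-ex*.05-y*.06*q-[0,0,.014] for q in(-1,1)]
circ=[G+d*.1+.018*(y*np.cos(a)+z*np.sin(a)) for a in np.linspace(0,2*np.pi,25)]
out=[]
for n,c0,r0,w,h,k in(("side",166,138,44,66,9),("top",214,74,44,66,9)):
    i=cv2.resize(camera(n)[r0:r0+h,c0:c0+w],None,fx=k,fy=k,interpolation=cv2.INTER_CUBIC)
    for L,c in((pts,(255,0,255)),(circ,(0,255,255))):
        for X in L: cv2.circle(i,tuple(int(v) for v in (proj(n,X)-[c0,r0]+.5)*k-.5),1,c,-1)
    out.append(i)
cv2.imwrite("pics/p7.png",np.hstack(out)[:,:,::-1])
st()
E
```

```text
{'time': 12.625, 'q': [7.8967, -5.739, -7.8904, 73.0614, -3.0909, 12.2152], 'ee_pos': [0.5801, 0.0657, 0.1934], 'tcp_rot': [179.8191, 15.0987, 175.2564], 'wrist_force': [0.4268, 0.6798, -1.7681], 'opening': 0.0259, 'grasp_force': 69.5838}
```

View pics/p7.png

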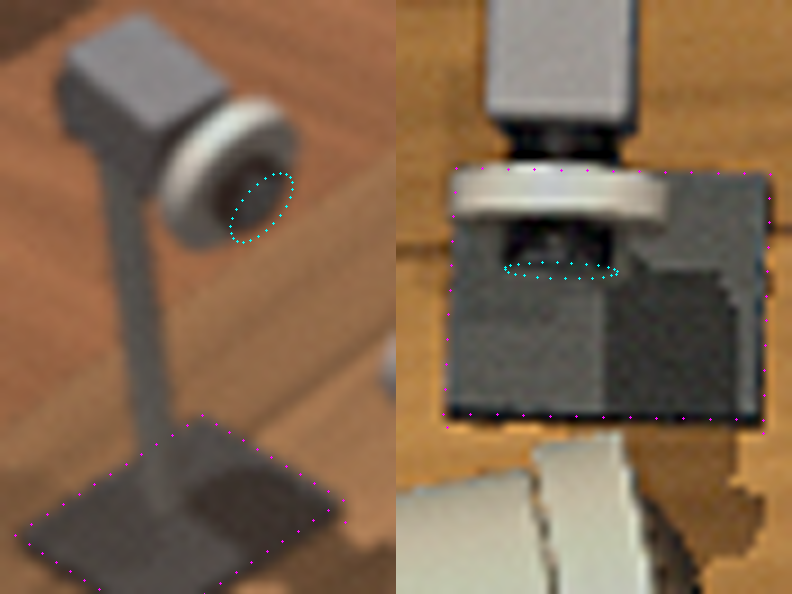

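The base outline matches both views within about 1–2 mm. The lens barrel ends about 1 px before the predicted glass, at top crop (558,268) against an outline bottom of 279, so I'll measure that edge numerically.

```bash
python3 - <<'E'
from h import *
p,t=np.radians([-4.65,15]);d=np.array([np.cos(t)*np.cos(p),np.cos(t)*np.sin(p),np.sin(t)]);y=np.array([-np.sin(p),np.cos(p),0]);z=np.cross(d,y)
L0=np.array([.6341,.0607,.209])+d*.1
T=cv2.cvtColor(camera("top"),cv2.COLOR_RGB2GRAY).astype(np.float32);S=cv2.cvtColor(camera("side"),cv2.COLOR_RGB2GRAY).astype(np.float32)
smp=lambda I,u:cv2.remap(I,np.float32([[u[0]]]),np.float32([[u[1]]]),cv2.INTER_LINEAR)[0,0]
low=-.018*np.sign(z[2])*z
# step along axis at bottom rim, top view; averaged across the barrel's width
print("top: bottom rim, s(mm) +=behind glass")
for s in range(-10,14,2): print(s,round(float(np.mean([smp(T,proj("top",L0+d*s/1e3+low*.95+y*v)) for v in np.linspace(-.007,.007,7)])),1),end=" | ")
print("\ntop: across y at s=6 upper side")
for v in range(-28,29,4): print(v,round(float(np.mean([smp(T,proj("top",L0+d*s-low+y*v/1e3)) for s in(.004,.006,.008)])),1),end=" | ")
print("\nside: across y through s=0 (white ring/black)")
for v in range(-36,40,4): print(v,round(float(smp(S,proj("side",L0+y*v/1e3))),1),end=" | ")
print("\nside: across z")
for v in range(-36,40,4): print(v,round(float(smp(S,proj("side",L0-np.sign(z[2])*-z*v/1e3))),1),end=" | ")
E
```

```text
top: bottom rim, s(mm) +=behind glass
-10 78.4 | -8 83.0 | -6 80.5 | -4 75.0 | -2 72.6 | 0 66.6 | 2 58.6 | 4 50.1 | 6 50.6 | 8 47.4 | 10 35.5 | 12 33.5 | 
top: across y at s=6 upper side
-28 82.2 | -24 75.1 | -20 58.4 | -16 9.7 | -12 16.9 | -8 16.7 | -4 30.2 | 0 51.4 | 4 45.6 | 8 23.0 | 12 11.6 | 16 29.0 | 20 67.3 | 24 75.2 | 28 77.2 | 
side: across y through s=0 (white ring/black)
-36 112.3 | -32 111.8 | -28 112.2 | -24 111.9 | -20 103.1 | -16 91.2 | -12 77.8 | -8 68.4 | -4 63.3 | 0 60.0 | 4 60.1 | 8 59.6 | 12 52.1 | 16 50.6 | 20 59.4 | 24 75.0 | 28 81.5 | 32 85.6 | 36 88.5 | 
side: across z
-36 119.4 | -32 118.4 | -28 117.2 | -24 115.8 | -20 111.2 | -16 98.2 | -12 82.5 | -8 67.2 | -4 62.3 | 0 60.0 | 4 60.1 | 8 62.5 | 12 63.0 | 16 58.3 | 20 45.6 | 24 43.8 | 28 50.3 | 32 63.4 | 36 80.8 |
```

```bash
python3 - <<'E'
from h import *
rows([(*target([.6355,.0603,.209],-4.65),1)])
E
```

```text
L [[-0.001, -0.0009, 0.0012]] 
T [[0.016, 0.011, -0.009]]
```

>>> send_rows:
  linear:
    - [-0.001, -0.001, 0.001]
    - [0, 0, 0]
    - [0, 0, 0]
    - [0, 0, 0]
    - [0, 0, 0]
    - [0, 0, 0]
  twist:
    - [0.016, 0.011, -0.01]
    - [0, 0, 0]
    - [0, 0, 0]
    - [0, 0, 0]
    - [0, 0, 0]
    - [0, 0, 0]
  gripper: [20, 20, 20, 20, 20, 20]

```text
time: 13.48
ee_pos: [0.5816, 0.0645, 0.1928]
tcp_rot: [-180.0, 15.0, 175.4]
wrist_force: [0.5, -0.1, -2.3]
opening: 0.0258
grasp_force: 69.6
```

```bash
python3 - <<'E'
from h import *
st(); rows([(*target([.6355,.0603,.209],-4.65),1)])
E
```

```text
{'time': 13.475, 'q': [7.8183, -5.4367, -7.6596, 73.1214, -3.21, 12.0558], 'ee_pos': [0.5816, 0.0645, 0.1928], 'tcp_rot': [-179.992, 14.9955, 175.3507], 'wrist_force': [0.5341, -0.119, -2.2722], 'opening': 0.0258, 'grasp_force': 69.5835}
L [[0.0002, 0.0001, 0.0001]] 
T [[-0.001, -0.0, 0.0]]
```

```bash
python3 -c "
from workcell import ticket
print(ticket.job_done())"
```

```text
the job is handed in; nothing more can be done
None
```

The clamp is swung fully aside to its stop, and I handed the job in with the shaft gripped and held still in front of the lens, 13.5 s into the 58 s. By my estimate the flange face is square to the lens, centred on the line of sight and 100 mm from the glass, to within about 2–3 mm; the hand-in returned no verdict.

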